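Set the reading slide on its mark with the backlash taken up, then clamp it

TASK

Turn the handwheel of the white reading slide counter-clockwise (seen from above) until the carriage pointer has run about 10 mm past the mark on the clip, then turn it back clockwise to bring the pointer level with the mark, finishing on that clockwise pull so that the wheel's free play is taken up. Then let go of the handle and push the black clamp button on the carriage straight down, past its light travel, until it feels firm (push with 12 to 22 N, no more), and leave the setting as it is. Move the carriage only with the wheel, hold the handle lightly and follow it round without straining it (grip and push together under 80 N), and leave the things around it alone.

Things in the scene. Friction and masses are not known exactly. Their poses are not given: they have to be found in the camera images.
- slide: White base plate 240 (x) x 250 (y) x 20 mm fixed on the bench, origin at the centre of its underside. Rail along its y at x = +55 mm; handwheel on an upright shaft at x = -55 mm. Rack and pinion: the carriage moves 10 mm per rad of the shaft, to the slide's +y when turned counter-clockwise from above. Its travel ends 54 mm either side of the middle; the mark is at y = -2 to +20 mm.
- hub (a point): Point on the handwheel's upright axis, on top of the hub, 106 mm above the bench. The wheel is dark steel with three spokes, rim radius 55 mm, rim top 101 mm above the bench.
- crank (a point): Centre of the top of the brass upright handle on the wheel's rim: diameter 16 mm, from 101 to 143 mm above the bench, 55 mm from the axis, a sleeve that spins freely on its pin. Turning the shaft takes about 9 N at the handle (3 N or more stay when it is held still), the free play about 0.5 N; both are friction, and the wheel stays where it is left.
- wheel (a joint): Free play of the handwheel on its shaft in rad, from -0.3 to +0.3, counter-clockwise positive: +0.3 when it drives the shaft counter-clockwise, -0.3 when it drives it clockwise; in between, the wheel turns lightly and the carriage stands still.
- pointer (a point): Tip of the thin dark pointer of the carriage, on the side away from the wheel, 52 mm above the bench. The carriage is an aluminium block 62 x 56 x 30 mm (top 70 mm above the bench) on the rail.
- mark (a point): Tip of the fixed dark blade (3 mm wide) on the small steel clip at the slide's outer edge, facing the pointer, 46 mm above the bench; its axes are parallel to the slide's. The pointer is level with the mark when both have the same y in the slide's frame; at the start the pointer is 10 to 45 mm short of it, towards the slide's -y.
- button_top (a point): Top centre of the clamp button on the carriage: black cap, diameter 26 mm, over a dark collar of diameter 38 mm whose top is 78 mm above the bench; cap top 92 to 116 mm above the bench at the start. It slides down under about 4 N for 4 to 16 mm (differs, cannot be seen), then meets a strong spring washer: firm up to 8 N, then 1 mm for every 9 N. It stays down when let go.
- carriage: The carriage with its clamp button; origin at the middle of the block's underside, 40 mm above the bench; axes parallel to the slide's. The button stands over the origin.
- sample_bottle: Amber capped jar, 48 mm diameter, 110 mm tall, on the bench; leave alone.
- bulb: Orange pipette bulb standing on the bench, 62 mm diameter, 85 mm tall; leave alone.
- vial_tray: Low white divided tray 100 x 160 x 30 mm on the bench; leave alone.
- pinion: The upright pinion shaft with the handwheel and its handle; origin on the axis, at bench height.

How it is judged:
By the outcome, as a careful person would: the job done as asked, in the order asked, and still so for the second after the job is handed in, with the robot touching nothing.
It also fails if it takes over 67 s, if anything falls off the work surface, if the arm or the gripper's body presses on something with over 40 N, if the wrist force passes 120 N, or if a joint passes its speed limit or range.

ROBOT

A 6-joint arm with a two-finger parallel gripper is mounted at the origin on the work surface. World frame = base frame: x ahead of the robot, y to its left, z up, the work surface at z = 0. Lengths are in m, angles in rad, forces in N, time in s.
With the tool pointing down it reaches from about 0.35 to 0.95 m from the base axis. Payload 17.4 kg.
Tool frame: the origin (TCP) lies at the very end of the fingers, on their centre line; the grasp point (between the pads) lies ctrl.grip_depth behind it (ctrl.grip_depth is the distance from the TCP to the grasp point, in m); z points along the fingers, y is the line along which they close (so a half turn about z gives the same grasp; the last joint's range is limited). The gripper opens to 93 mm and grips with 3 to 60 N. Pads are 15 mm wide; open, the fingers measure 128 mm over their backs; the gripper's body (75 mm by 188 mm) begins 65 mm behind the grasp point.
Start: joints at [-1.274, 0.116, 1.442, -0, 1.584, -0.038], TCP at [0.222, -0.638, 0.191] pointing down, gripper open.
Joint ranges: [-2.83, 2.83], [-0.83, 2.19], [0.07, 2.5], [-1.14, 4.28], [0.01, 3], [-2.97, 2.97]. Speed limits (rad/s): [1.89, 1.89, 2.22, 3.14, 3.14, 3.14].

INTERFACE

Orientations are given as a rotation vector (axis times angle).
In Python, from plant import ctrl gives the robot as it stands. The module is installed in compiled form; this text tells all that it offers.
- The arm moves only by the tool play_rows, never from a script. Its arguments are lists of equal length, an entry for each row: "gripper": the gripper's target within -1 to 1 (shut at 1, half-way at 0, fully open at -1); "slide": the shift along the tool's x, y, z in units of 0.05 m (1.0 is 0.05 m), a list of three; "spin": the turn about the tool's z in units of 30 degrees (1.0 is 30 degrees). In form: {"gripper": [gripper, ...], "slide": [[x, y, z], ...], "spin": [spin, ...]}. A call has exactly 5 rows; each row shifts and turns the commanded pose from where the row before left it, along the tool's axes as they then stand; what a row does not reach is not made up. A row lasts 1/10 s, in which the tool goes at most 50 mm and 8.59 degrees, less where a joint would pass 70% of its speed; a pose out of reach is approached as far as the arm can. A call with a number of a shift or a turn outside -1 to 1 is refused whole. A call with a gripper value outside its range is refused whole. The fingers move at their own pace and stop on an object; the grip force is fixed at half the most. Time passes only in rows, so rows that do not move let the fingers close, or fill a call up. It gives the time, the measured TCP pose, the force, the opening and the grip force at its end, in the units of the state.
- ctrl.get_state(): the state, without advancing time (a new reading comes with each control period).
- ctrl.capture(name): name is "side" or "top" or "wrist"; returns the picture (400x640x3 uint8, red, green, blue); there is no depth.
- ctrl.camera_info(name): a dict with "K" (3x3 intrinsics, pixels), "k1" (the pictures are not rectified: a ray, as slopes to the right and down, at radius r is drawn at 1 + k1 r^2 times it, then the intrinsics apply), "rvec" (rotation vector, rad) and "tvec" (3), from world to camera coordinates, as OpenCV has them. Camera axes: x right, y down, z forward; pixel columns grow to the right and rows downward; lengths in m; the calibration is good to about 2 mm. A picture is of the moment at which its call begins: read the wrist's pose just before it. camera_info takes no time and is no camera call; for the wrist camera it gives the pose at the moment of the call.
- ctrl.hand_in(): hands the job in; it is judged then, once.
Trained networks look in the newest picture that a camera, given by its name, has taken for a name from the list of things; names that differ only in an ending like _2 or _b are one class to them, and where a whole thing is asked for, a point or a joint stands for the part that bears it (a point fixed in the world has none). Each returns a list of dicts, best first, with "p" (0 to 1); they miss things now and then, are a little off and sometimes report something else, mostly with a low value. They report only what shows in the picture. A call takes as long as a camera call.
- ctrl.cut_out(camera, target): "mask" (400x640 bool, what is visible of it) and "bbox" ([centre column, centre row, width, height] in pixels, round what is visible of it).
The state is a dict: "t": time; "joints": joint angles; "joint_vel": joint speeds; "effort": joint torques, N m; "tcp_pos": TCP position; "tool_rot": TCP orientation; "wrist_force": force on the tool from outside, world axes, zero at the start; "wrist_torque": the same for the moment, N m; "grip_width": opening from 0.0 (shut) to 1.0 (fully open); "gripper_force": force on a finger pad.
Only numpy, scipy, OpenCV 4.12 (cv2) and the standard library are available. Lean on these libraries where they do the work, as an engineer would, in place of code of your own. Each camera call takes 0.05 s, during which the arm holds its last target. There are 200 camera calls.

## Working session

There is one attempt and no reset: what is moved stays moved. The work goes in short steps, Python scripts to look and compute and a tool call to move; the robot and the scene stay as the last step left them, time stands still between calls to the robot, and variables do not carry over. Pictures are saved under pics/ and viewed, at most 10 in all, crops included, and the job is handed in when it is done.

Besides the shell and the picture viewer there is one more tool, called after "Call:" by a JSON object that holds its "name" and its "arguments". play_rows: Moves the arm, as the interface text tells. Shifts and turns lie within -1 to 1; 1 stands for 0.05 m of shift or 30 degrees of turn. Its arguments: {"type":"object","properties":{"gripper":{"type":"array"},"slide":{"type":"array"},"spin":{"type":"array"}},"required":["gripper","slide","spin"]}

```bash
mkdir -p pics
cat > h.py <<'E'
import numpy as np, cv2
from plant import ctrl
def cam(n):
    c=ctrl.camera_info(n); R=cv2.Rodrigues(np.array(c["rvec"],float))[0]
    return np.array(c["K"],float),float(c["k1"]),R,np.array(c["tvec"],float).ravel()
def ray(n,uv,C=None):
    K,k1,R,t=C or cam(n)
    d=np.linalg.solve(K,[uv[0],uv[1],1.])[:2]; u=d.copy()
    for _ in range(30): u=d/(1+k1*(u@u))
    return -R.T@t, R.T@np.r_[u,1.]
def at_z(n,uv,z,C=None):
    o,d=ray(n,uv,C); return o+d*(z-o[2])/d[2]
def proj(n,p,C=None):
    K,k1,R,t=C or cam(n)
    q=R@np.asarray(p,float)+t; u=q[:2]/q[2]; u=u*(1+k1*(u@u)); return (K@np.r_[u,1])[:2]
def tri(n1,uv1,n2,uv2):
    o1,d1=ray(n1,uv1);o2,d2=ray(n2,uv2)
    A=np.c_[d1,-d2]; s=np.linalg.lstsq(A,o2-o1,rcond=None)[0]
    a=o1+s[0]*d1;b=o2+s[1]*d2
    return (a+b)/2,np.linalg.norm(a-b)
def save(n,f):
    im=ctrl.capture(n); cv2.imwrite("pics/"+f,im[:,:,::-1]); return im
E
python3 - <<'E'
from h import *
for n in("top","side"):
    save(n,n+"0.png")
    print(n,cam(n)[0][0,0],-cam(n)[2].T@cam(n)[3])
    for th in("slide","crank","hub","pinion","pointer","mark","button_top","carriage"):
        print(th,[(round(r["p"],2),np.round(r["bbox"],1).tolist()) for r in ctrl.cut_out(n,th)[:2]])
print(ctrl.get_state(), ctrl.grip_depth)
E
```

```text
top 438.3750224989324 [0.33892092 0.0187359  1.38466269]
slide [(0.83, [300.0, 212.3, 89.2, 84.0])]
crank [(0.86, [298.7, 225.2, 40.4, 34.7])]
hub [(0.9, [300.3, 208.9, 93.2, 83.1])]
pinion [(0.56, [297.4, 223.4, 36.4, 46.7])]
pointer [(0.68, [308.6, 206.1, 35.3, 50.4])]
mark [(0.44, [299.5, 227.0, 43.3, 36.4])]
button_top []
carriage [(0.61, [305.4, 204.2, 39.9, 43.4])]
side 388.28932364686074 [0.32191349 0.66034128 0.6400255 ]
slide [(0.58, [305.2, 245.2, 140.0, 109.8]), (0.21, [251.5, 355.9, 84.4, 88.3])]
crank [(0.81, [330.8, 215.6, 58.7, 53.8])]
hub [(0.63, [306.3, 242.2, 142.6, 108.4])]
pinion [(0.57, [331.4, 217.4, 60.5, 54.9])]
pointer [(0.79, [300.6, 221.8, 52.5, 59.5])]
mark [(0.73, [304.6, 244.6, 143.5, 107.1])]
button_top [(0.67, [290.5, 199.4, 8.4, 13.0]), (0.64, [330.8, 215.0, 58.5, 51.4])]
carriage [(0.55, [297.5, 220.8, 53.2, 62.3])]
{'t': 0.9, 'joints': array([-1.27379633e+00,  1.15991349e-01,  1.44159417e+00,  2.99441200e-06,
        1.58401926e+00, -3.77969873e-02]), 'joint_vel': array([ 0.00123361, -0.00012789, -0.00155129,  0.00059416,  0.0014813 ,
       -0.0003287 ]), 'effort': array([-3.10132655e-04, -7.21028137e+01, -6.22755432e+01,  7.78247626e-02,
        1.83239597e-02,  4.84647092e-05]), 'tcp_pos': array([ 0.22178443, -0.63752472,  0.19145559]), 'tool_rot': array([-3.09766584e+00, -5.23443165e-01, -2.20098873e-06]), 'wrist_force': array([0.99559389, 1.2836598 , 0.57983283]), 'wrist_torque': array([ 0.02125479,  0.00979252, -0.04169496]), 'gripper_force': 0.0, 'grip_width': 1.0006373567729272} 0.0188
```

Run:
```python
import cv2
a=cv2.imread("pics/top0.png")[140:290,220:420]; b=cv2.imread("pics/side0.png")[140:340,200:450]
cv2.imwrite("pics/t1.png",cv2.resize(a,None,fx=4,fy=4,interpolation=3))
cv2.imwrite("pics/s1.png",cv2.resize(b,None,fx=3,fy=3,interpolation=3))
```

```text
(no output)
```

View pics/t1.png

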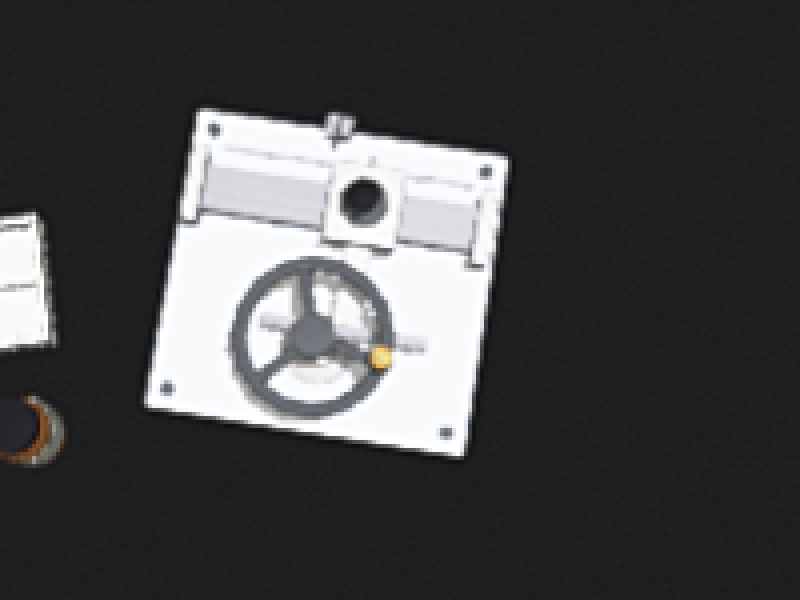

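View pics/s1.png

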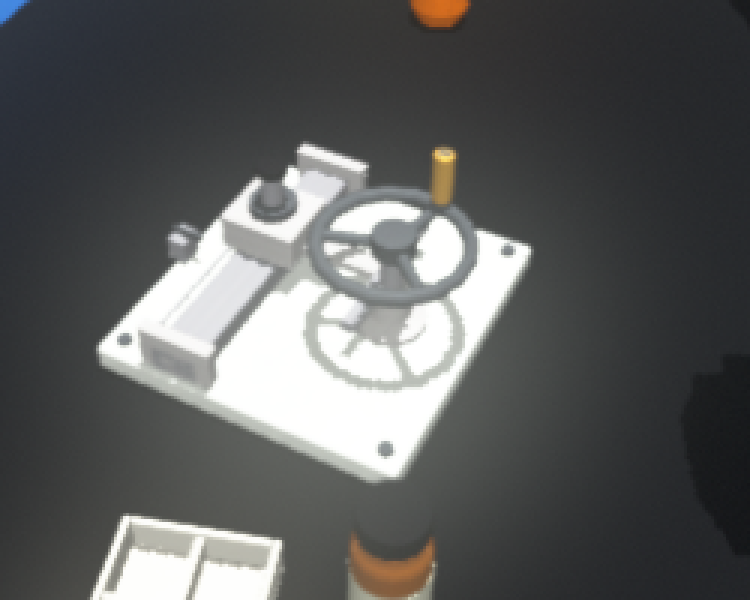

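View pics/side0.png

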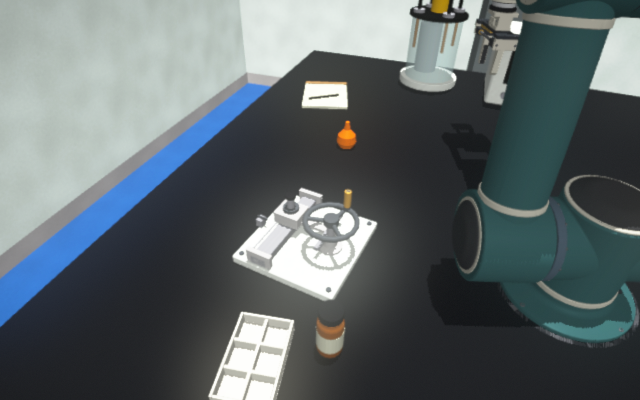

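The top view shows the slide with its rail at the top of the picture. The handle is at about (315,229), the hub at (298,224), the clip blade at (304,175) and the pointer at (313,180). In the side view the handle top is at about (348,190) and the button top at (290,200).

Run:
```python
from h import *
C=cam("top"); f=lambda u,v:(220+u/4,140+v/4)
P=np.array([at_z("top",f(*q),.02,C)[:2] for q in [(199,108),(510,156),(466,458),(146,407)]])
L=np.array([[.12,.125],[.12,-.125],[-.12,-.125],[-.12,.125]])
m=P.mean(0); H=(L).T@(P-m); th=np.arctan2(H[0,1]-H[1,0],H[0,0]+H[1,1])
R=np.array([[np.cos(th),-np.sin(th)],[np.sin(th),np.cos(th)]])
print("slide",m,np.degrees(th),np.round((P-m)@R-L,4).tolist())
for nm,q,z in [("hub",(312,334),.106),("crank",(381,357),.143),("pointer",(373,158),.052),("mark",(335,143),.046),("btn",(362,198),.105)]:
    w=at_z("top",f(*q),z,C); print(nm,w.round(4),"local",((w[:2]-m)@R).round(4))
g=lambda u,v:(200+u/3,140+v/3)
print("btn tri",tri("top",f(362,198),"side",g(272,186)),"crank tri",tri("top",f(381,357),"side",g(444,152)))
print("hubproj side",tri("top",f(312,334),"side",g(396,232)))
s=ctrl.get_state();Rt=cv2.Rodrigues(s["tool_rot"])[0];print(Rt.round(3))
Cw=cam("wrist");o=-Cw[2].T@Cw[3];print("wristcam in tool",(Rt.T@(o-s["tcp_pos"])).round(4),(Rt.T@Cw[2].T).round(3).tolist(),Cw[0][0,0])
```

```text
slide [0.54687924 0.06652123] -7.411176826270441 [[0.0012, 0.0011], [0.001, -0.0006], [-0.0015, -0.0011], [-0.0007, 0.0006]]
hub [0.4934 0.0757 0.106 ] local [-0.0542  0.0022]
crank [0.4738 0.0245 0.143 ] local [-0.0671 -0.0511]
pointer [0.6389 0.0352 0.052 ] local [ 0.0953 -0.0192]
mark [0.6514 0.0653 0.046 ] local [0.1038 0.0123]
btn [0.5963 0.0419 0.105 ] local [ 0.0522 -0.018 ]
btn tri (array([0.60082488, 0.04257917, 0.08978299]), np.float64(0.0030360031068284946)) crank tri (array([0.47537211, 0.02472154, 0.14266088]), np.float64(0.0031517774393335944))
hubproj side (array([0.49405395, 0.07580743, 0.10454645]), np.float64(0.000866454389858606))
[[ 0.944  0.329 -0.   ]
 [ 0.329 -0.944  0.   ]
 [ 0.    -0.    -1.   ]]
wristcam in tool [ 0.0669  0.0005 -0.1934] [[0.0, -0.97, -0.243], [1.0, 0.0, 0.001], [-0.001, -0.243, 0.97]] 276.91886722723075
```

Call:
{"name": "play_rows", "arguments": {"gripper": [-1,-1,-1,-1,-1], "slide": [[0,0,-0.1],[0,0,-0.1],[0,0,-0.1],[0,0,-0.1],[0,0,0]], "spin": [0.22,0.22,0.22,0.227,0]}}

```text
t: 1.4
tcp_pos: [0.2218, -0.6377, 0.2122]
tool_rot: [3.134, -0.207, 0.001]
wrist_force: [-0.8, -0.1, 0.2]
grip_width: 1.003
gripper_force: 0.0
```

Call:
{"name": "play_rows", "arguments": {"gripper": [-1,-1,-1,-1,-1], "slide": [[0.165,-0.69,0],[0.165,-0.69,0],[0.165,-0.69,0],[0.165,-0.69,0],[0.165,-0.69,0]], "spin": [0,0,0,0,0]}}

```text
t: 1.9
tcp_pos: [0.2852, -0.4704, 0.2111]
tool_rot: [-3.135, 0.197, -0.0]
wrist_force: [0.6, -0.6, 0.0]
grip_width: 1.001
gripper_force: 0.0
```

Call:
{"name": "play_rows", "arguments": {"gripper": [-1,-1,-1,-1,-1], "slide": [[0.165,-0.69,0],[0.165,-0.69,0],[0.165,-0.69,0],[0.165,-0.69,0],[0.165,-0.69,0]], "spin": [0,0,0,0,0]}}

```text
t: 2.4
tcp_pos: [0.3484, -0.3047, 0.2113]
tool_rot: [3.135, -0.197, 0.0]
wrist_force: [0.4, -0.5, 0.2]
grip_width: 0.999
gripper_force: 0.0
```

Call:
{"name": "play_rows", "arguments": {"gripper": [-1,-1,-1,-1,-1], "slide": [[0.165,-0.69,0],[0.165,-0.69,0],[0.165,-0.69,0],[0.165,-0.69,0],[0.165,-0.69,0]], "spin": [0,0,0,0,0]}}

```text
t: 2.9
tcp_pos: [0.4116, -0.139, 0.2114]
tool_rot: [3.135, -0.197, 0.001]
wrist_force: [1.0, -0.4, 0.2]
grip_width: 1.0
gripper_force: 0.0
```

Call:
{"name": "play_rows", "arguments": {"gripper": [-1,-1,-1,-1,-1], "slide": [[0.165,-0.69,0],[0.165,-0.69,0],[0.165,-0.69,0],[0.165,-0.69,0],[0.165,-0.69,0]], "spin": [0,0,0,0,0]}}

```text
t: 3.4
tcp_pos: [0.4748, 0.0269, 0.2113]
tool_rot: [-3.135, 0.197, -0.0]
wrist_force: [-0.5, -1.2, 0.6]
grip_width: 0.997
gripper_force: 0.0
```

Call:
{"name": "play_rows", "arguments": {"gripper": [-0.2,-0.2,-0.2,-0.2,-0.2], "slide": [[0,0,0],[0,0,0],[0,0,0],[0,0,0],[0,0,0]], "spin": [0,0,0,0,0]}}

```text
t: 3.9
tcp_pos: [0.4745, 0.0246, 0.2116]
tool_rot: [3.135, -0.205, 0.0]
wrist_force: [-0.0, -0.3, -0.6]
grip_width: 0.629
gripper_force: 0.0
```

Run:
```python
from h import *
im=save("wrist","w0.png")
s=ctrl.get_state();Rt=cv2.Rodrigues(s["tool_rot"])[0];print(s["t"],s["tcp_pos"],Rt.round(3)[:,0],s["grip_width"],s["wrist_force"],s["joints"].round(2))
for k,z in(("hub",.106),("crank",.143),("pointer",.052),("mark",.046),("button_top",.095)):
    print(k,[(round(r["p"],2),np.round(r["bbox"],1).tolist()) for r in ctrl.cut_out("wrist",k)[:2]])
m=np.array([.5469,.0665]);th=np.radians(-7.41);R=np.array([[np.cos(th),-np.sin(th)],[np.sin(th),np.cos(th)]])
for k,l,z in(("hub",(-.055,0),.106),("pt",(.095,-.0192),.052),("mk",(.104,.0123),.046)): print(k,proj("wrist",np.r_[m+R@l,z]).round(1))
```

```text
3.95 [0.47449445 0.02472382 0.21154996] [ 0.992 -0.13   0.   ] 0.6118425210195247 [ 0.11485129  0.02749342 -0.83801964] [-0.   -0.33  1.82 -0.    1.65  1.7 ]
hub [(0.88, [272.3, 130.8, 206.0, 201.1]), (0.55, [292.6, 103.8, 104.9, 126.7])]
crank [(0.84, [275.1, 177.1, 108.3, 104.3])]
pointer [(0.57, [293.6, 102.3, 106.9, 124.8])]
mark [(0.67, [294.6, 105.3, 101.6, 126.5]), (0.65, [267.8, 26.5, 21.3, 26.4])]
button_top [(0.76, [284.1, 70.8, 27.1, 32.9])]
hub [273.9 182.9]
pt [292.8  46.1]
mk [266.1  39.1]
```

View pics/w0.png

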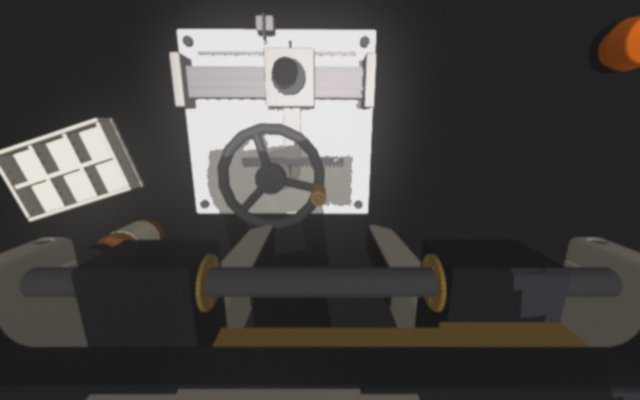

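The wrist view shows the hub at (271,178), the handle at (319,193), the pointer tip at (291,41) and the blade tip at (265,40). My projections from the top-camera fit are within about 5 px of these.

Run:
```python
from h import *
m=np.array([.5469,.0665]);th=np.radians(-7.41);R=np.array([[np.cos(th),-np.sin(th)],[np.sin(th),np.cos(th)]])
for k,q,z in(("hub",(271,178),.106),("crank",(319,192),.143),("pt",(291,41),.052),("mk",(265,40),.046),("TL",(178,29),.02),("TR",(376,30),.02),("BL",(197,213),.02),("BR",(369,213),.02)):
    w=at_z("wrist",q,z); print(k,w.round(4),((w[:2]-m)@R).round(4))
im=cv2.imread("pics/w0.png")
cv2.imwrite("pics/w0c.png",np.hstack([cv2.resize(im[10:70,235:325],None,fx=5,fy=5,interpolation=3),cv2.resize(im[150:225,280:350],None,fx=4,fy=4,interpolation=3)]))if 0 else cv2.imwrite("pics/w0c.png",cv2.resize(im[10:220,220:370],None,fx=2.8,fy=2.8,interpolation=3))
```

```text
hub [0.4981 0.0758 0.106 ] [-0.0496  0.0029]
crank [0.4839 0.0247 0.143 ] [-0.0571 -0.0496]
pt [0.6441 0.0365 0.052 ] [ 0.1003 -0.0172]
mk [0.6508 0.0667 0.046 ] [0.103  0.0136]
TL [0.6847 0.1752 0.02  ] [0.1226 0.1255]
TR [ 0.652  -0.0682  0.02  ] [ 0.1216 -0.12  ]
BL [0.449  0.2082 0.02  ] [-0.1154  0.1279]
BR [ 0.4168 -0.0391  0.02  ] [-0.1154 -0.1215]
```

View pics/w0c.png

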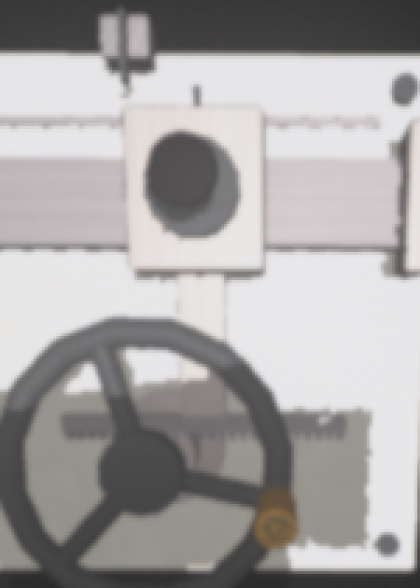

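Call:
{"name": "play_rows", "arguments": {"gripper": [-0.2,-0.2,-0.2,-0.2,-0.2], "slide": [[0,0.02,0.5],[0,0,0.5],[0,0,0.5],[0,0,0.46],[0,0,0]], "spin": [0,0,0,0,0]}}

```text
t: 4.7
tcp_pos: [0.4731, 0.0244, 0.1106]
tool_rot: [3.135, -0.203, -0.007]
wrist_force: [0.4, 0.1, 0.8]
grip_width: 0.599
gripper_force: 0.0
```

Call:
{"name": "play_rows", "arguments": {"gripper": [0.5,1,1,1,1], "slide": [[0,0,0],[0,0,0],[0,0,0],[0,0,0],[0,0,0]], "spin": [0,0,0,0,0]}}

```text
t: 5.2
tcp_pos: [0.4746, 0.0244, 0.1139]
tool_rot: [-3.135, 0.203, -0.001]
wrist_force: [0.1, 1.5, 1.2]
grip_width: 0.218
gripper_force: 1.5
```

Run:
```python
from h import *
im=save("side","s2.png");cv2.imwrite("pics/s2c.png",cv2.resize(im[150:290,220:400,::-1],None,fx=4,fy=4,interpolation=3))
print(ctrl.get_state())
```

```text
{'t': 5.25, 'joints': array([-2.18038454e-03, -3.02452155e-01,  1.95698560e+00,  1.18194693e-03,
        1.48613215e+00,  1.69799814e+00]), 'joint_vel': array([ 6.67619728e-03,  2.24642642e-03, -2.64142306e-03,  3.36217001e-02,
       -9.44433680e-03, -8.47785339e-05]), 'effort': array([-5.54298431e+00, -3.58474946e+01, -5.95706570e+01, -3.66303138e+00,
        9.44034643e-01,  3.09538515e-02]), 'tcp_pos': array([0.47475201, 0.02485304, 0.11388087]), 'tool_rot': array([-3.13378009e+00,  2.03167361e-01, -1.33728521e-03]), 'wrist_force': array([ 4.05207068, 13.18443195,  1.33139097]), 'wrist_torque': array([ 2.35532652, -0.69613428,  0.02608598]), 'gripper_force': 6.58105731010437, 'grip_width': 0.17676150151682987}
```

View pics/s2c.png

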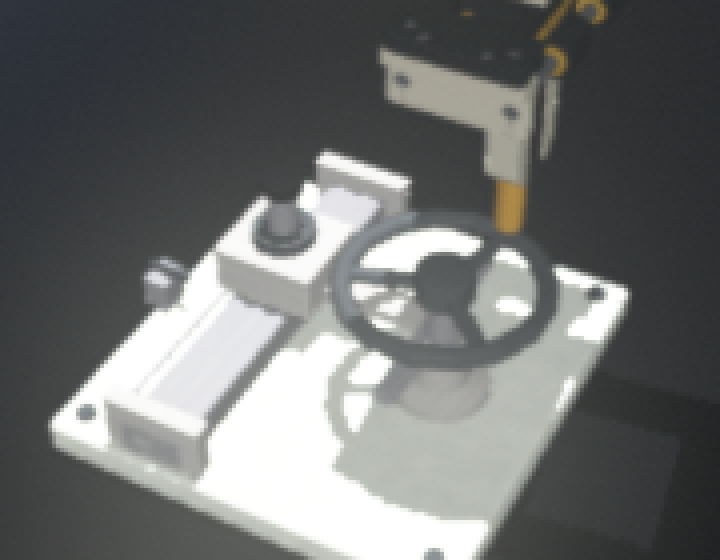

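The side view shows the handle held between the fingers with the wheel otherwise clear. The sideways force is 13 N, so I'm easing the tool back 1 mm to relieve it.

Call:
{"name": "play_rows", "arguments": {"gripper": [1,1,1,1,1], "slide": [[0,-0.02,0],[0,0,0],[0,0,0],[0,0,0],[0,0,0]], "spin": [0,0,0,0,0]}}

```text
t: 5.75
tcp_pos: [0.475, 0.026, 0.1139]
tool_rot: [-3.134, 0.203, -0.002]
wrist_force: [1.5, 5.9, 1.8]
grip_width: 0.138
gripper_force: 30.0
```

```bash
cat > st.py <<'E'
from h import *
s=ctrl.get_state();m=np.array([.5469,.0665]);th=np.radians(-7.41);R=np.array([[np.cos(th),-np.sin(th)],[np.sin(th),np.cos(th)]])
def loc(s=s): return (s["tcp_pos"][:2]-m)@R
print(s["t"],"loc",loc().round(4),"z",s["tcp_pos"][2].round(4),"Flocal",(s["wrist_force"][:2]@R).round(1),s["wrist_force"][2].round(1),"grip",s["gripper_force"],s["grip_width"])
E
python3 st.py
```

```text
5.75 loc [-0.0661 -0.0494] z 0.1139 Flocal [0.7 6.1] 1.8 grip 30.000687349238433 0.13818495373887218
```

```bash
cat > plan.py <<'E'
import sys,numpy as np
def plan(r,a0,da,n):
    a=a0+da*np.arange(n+1); p=r*np.c_[np.cos(a),np.sin(a)]; d=np.diff(p,axis=0)/.05; d[:,1]*=-1
    d=np.diff(np.vstack([[0,0],np.cumsum(d,0).round(2)]),axis=0).round(2)+0.0
    for i in range(0,n,5): print([[float(x),float(y),0] for x,y in d[i:i+5]])
if __name__=="__main__":
    r,a0,da=map(float,sys.argv[1:4]); plan(r,np.radians(a0),da,int(sys.argv[4]))
E
python3 plan.py .055 -102 .12 10
```

```text
[[0.13, 0.02, 0], [0.13, 0.0, 0], [0.13, -0.01, 0], [0.13, -0.03, 0], [0.13, -0.04, 0]]
[[0.12, -0.06, 0], [0.11, -0.07, 0], [0.1, -0.08, 0], [0.09, -0.1, 0], [0.08, -0.1, 0]]
```

Call:
{"name": "play_rows", "arguments": {"gripper": [1,1,1,1,1], "slide": [[0.13,0.01,0],[0.13,0.0,0],[0.13,-0.01,0],[0.13,-0.03,0],[0.13,-0.04,0]], "spin": [0,0,0,0,0]}}

```text
t: 6.25
tcp_pos: [0.5067, 0.0251, 0.1137]
tool_rot: [-3.134, 0.203, 0.003]
wrist_force: [-11.6, 5.2, 7.5]
grip_width: 0.136
gripper_force: 30.0
```

```bash
python3 st.py
```

```text
6.25 loc [-0.0346 -0.0462] z 0.1137 Flocal [-12.1   3.7] 7.5 grip 29.9979740389972 0.13566489341655577
```

Call:
{"name": "play_rows", "arguments": {"gripper": [1,1,1,1,1], "slide": [[0.12,-0.06,0],[0.11,-0.07,0],[0.1,-0.08,0],[0.09,-0.1,0],[0.08,-0.1,0]], "spin": [0,0,0,0,0]}}

```text
t: 6.75
tcp_pos: [0.5338, 0.0419, 0.1137]
tool_rot: [3.135, -0.203, -0.004]
wrist_force: [-14.6, -0.6, 8.4]
grip_width: 0.138
gripper_force: 30.0
```

```bash
python3 st.py; python3 plan.py .055 -33.2 .12 15
```

```text
6.75 loc [-0.0098 -0.0261] z 0.1137 Flocal [-14.4  -2.5] 8.4 grip 30.017699273885228 0.13827171204607894
[[0.07, -0.11, 0], [0.05, -0.13, 0], [0.03, -0.12, 0], [0.02, -0.13, 0], [0.01, -0.13, 0]]
[[-0.01, -0.14, 0], [-0.03, -0.13, 0], [-0.04, -0.12, 0], [-0.06, -0.12, 0], [-0.07, -0.11, 0]]
[[-0.08, -0.1, 0], [-0.09, -0.1, 0], [-0.11, -0.08, 0], [-0.11, -0.06, 0], [-0.12, -0.06, 0]]
```

Call:
{"name": "play_rows", "arguments": {"gripper": [1,1,1,1,1], "slide": [[0.05,-0.11,0],[0.04,-0.13,0],[0.03,-0.12,0],[0.02,-0.13,0],[0.01,-0.13,0]], "spin": [0,0,0,0,0]}}

```text
t: 7.25
tcp_pos: [0.5464, 0.0705, 0.1139]
tool_rot: [3.133, -0.204, 0.001]
wrist_force: [-2.3, -9.3, 3.4]
grip_width: 0.136
gripper_force: 30.0
```

```bash
python3 st.py
```

```text
7.25 loc [-0.001   0.0039] z 0.1139 Flocal [-1.  -9.6] 3.4 grip 30.02601457759738 0.13649031798828823
```

Call:
{"name": "play_rows", "arguments": {"gripper": [1,1,1,1,1], "slide": [[-0.01,-0.14,0],[-0.03,-0.13,0],[-0.04,-0.12,0],[-0.06,-0.12,0],[-0.07,-0.11,0]], "spin": [0,0,0,0,0]}}

```text
t: 7.75
tcp_pos: [0.5409, 0.1029, 0.114]
tool_rot: [3.134, -0.204, 0.005]
wrist_force: [9.1, -8.1, -0.3]
grip_width: 0.137
gripper_force: 30.0
```

```bash
python3 st.py
python3 - <<'E'
from h import *
save("top","t3.png"); save("wrist","w3.png")
for n in("top","wrist"):
  for k in ("carriage","button_top"): print(n,k,[(round(r["p"],2),np.round(r["bbox"],1).tolist()) for r in ctrl.cut_out(n,k)[:2]])
a=cv2.imread("pics/top0.png")[150:240,250:350];b=cv2.imread("pics/t3.png")[150:240,250:350]; w=cv2.imread("pics/w3.png")
z=lambda i,f:cv2.resize(i,None,fx=f,fy=f,interpolation=3)
c=z(w[0:200,:],1.25); cv2.imwrite("pics/c3.png",np.vstack([z(np.hstack([a,b]),4)[:350],c[:250]]))
E
```

```text
7.75 loc [-0.0107  0.0353] z 0.114 Flocal [10.  -6.9] -0.3 grip 29.995529045700096 0.13666150245159145
top carriage [(0.6, [294.2, 218.1, 20.6, 4.8])]
top button_top []
wrist carriage [(0.9, [346.8, 157.1, 122.3, 159.2]), (0.67, [362.6, 257.1, 125.8, 132.6])]
wrist button_top [(0.77, [360.1, 127.4, 35.8, 38.4]), (0.23, [344.1, 57.7, 27.6, 36.4])]
```

View pics/c3.png

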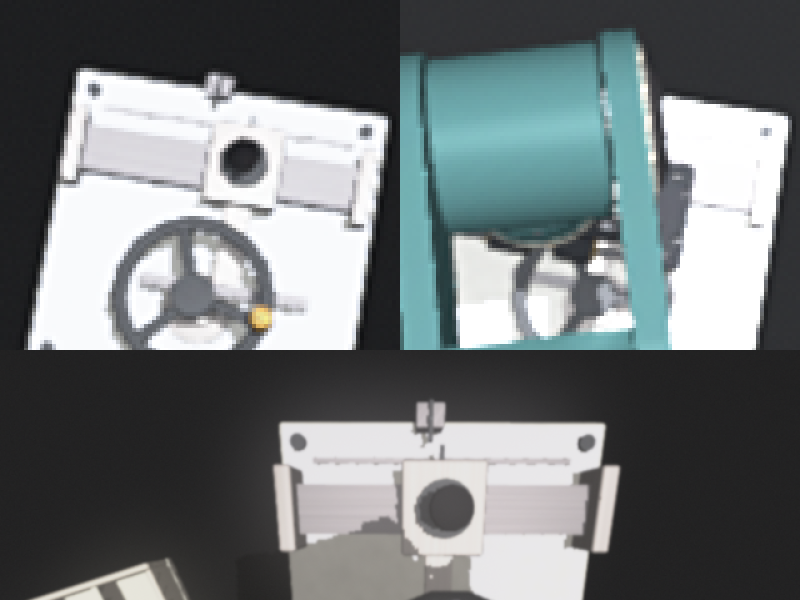

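The wrist view still shows the reading while I hold the handle: blade tip at about (343,77), pointer tip at about (354,77), button at (360,127).

```bash
python3 - <<'E'
from st import *
for q,z in(((343.2,77),.046),((353.6,77),.052)): print(((at_z("wrist",q,z)[:2]-m)@R).round(4))
E
python3 plan.py .055 34 .12 15
```

```text
8.05 loc [-0.011   0.0359] z 0.114 Flocal [ 5.6 -0.7] 0.5 grip 30.0010515935719 0.13664889710657763
[0.1017 0.0152]
[0.1006 0.0068]
[[-0.08, -0.1, 0], [-0.09, -0.1, 0], [-0.11, -0.08, 0], [-0.11, -0.07, 0], [-0.12, -0.06, 0]]
[[-0.12, -0.04, 0], [-0.13, -0.02, 0], [-0.13, -0.01, 0], [-0.13, 0.0, 0], [-0.13, 0.02, 0]]
[[-0.13, 0.04, 0], [-0.12, 0.05, 0], [-0.12, 0.07, 0], [-0.1, 0.08, 0], [-0.1, 0.09, 0]]
```

Call:
{"name": "play_rows", "arguments": {"gripper": [1,1,1,1,1], "slide": [[-0.08,-0.1,0],[-0.09,-0.1,0],[-0.11,-0.08,0],[-0.11,-0.07,0],[-0.12,-0.06,0]], "spin": [0,0,0,0,0]}}

```text
t: 8.55
tcp_pos: [0.5182, 0.127, 0.114]
tool_rot: [3.135, -0.204, 0.005]
wrist_force: [8.1, -5.0, -0.3]
grip_width: 0.134
gripper_force: 30.0
```

```bash
python3 st.py
```

```text
8.55 loc [-0.0363  0.0563] z 0.114 Flocal [ 8.7 -3.9] -0.3 grip 29.988546213135123 0.1341902963593924
```

Call:
{"name": "play_rows", "arguments": {"gripper": [1,1,1,1,1], "slide": [[-0.12,-0.04,0],[-0.13,-0.02,0],[-0.13,-0.01,0],[-0.13,0.0,0],[-0.13,0.02,0]], "spin": [0,0,0,0,0]}}

```text
t: 9.05
tcp_pos: [0.4867, 0.1337, 0.114]
tool_rot: [-3.135, 0.204, -0.005]
wrist_force: [9.3, -0.3, -1.1]
grip_width: 0.137
gripper_force: 30.0
```

```bash
python3 st.py
```

```text
9.05 loc [-0.0684  0.0589] z 0.114 Flocal [9.3 0.9] -1.1 grip 30.00434048473835 0.13656502506865564
```

Call:
{"name": "play_rows", "arguments": {"gripper": [1,1,1,1,1], "slide": [[-0.13,0.04,0],[-0.12,0.05,0],[-0.12,0.07,0],[-0.1,0.08,0],[-0.1,0.09,0]], "spin": [0,0,0,0,0]}}

```text
t: 9.55
tcp_pos: [0.4563, 0.1213, 0.114]
tool_rot: [-3.134, 0.203, -0.005]
wrist_force: [10.9, 2.9, -2.3]
grip_width: 0.132
gripper_force: 30.0
```

Run:
```python
from st import *
Cw=cam("wrist");np.save("cw.npy",np.array([Cw[0],Cw[2]])) 
save("wrist","w4.png");im=cv2.imread("pics/w4.png")
uv=proj("wrist",np.r_[m+R@[.104,.014],.046]).round(1);print("expected mark",uv,"ptr10",proj("wrist",np.r_[m+R@[.1,.024],.052]).round(1))
x0=int(max(0,uv[0]-50));y0=int(max(0,uv[1]-40));print(x0,y0)
cv2.imwrite("pics/c4.png",cv2.resize(im[y0:y0+90,x0:x0+120],None,fx=5,fy=5,interpolation=3))
```

```text
9.55 loc [-0.0969  0.0427] z 0.114 Flocal [10.4  4.2] -2.3 grip 29.987293132580817 0.13219889333024223
expected mark [354.8 -42.6] ptr10 [342.8 -41.2]
304 0
```

View pics/c4.png

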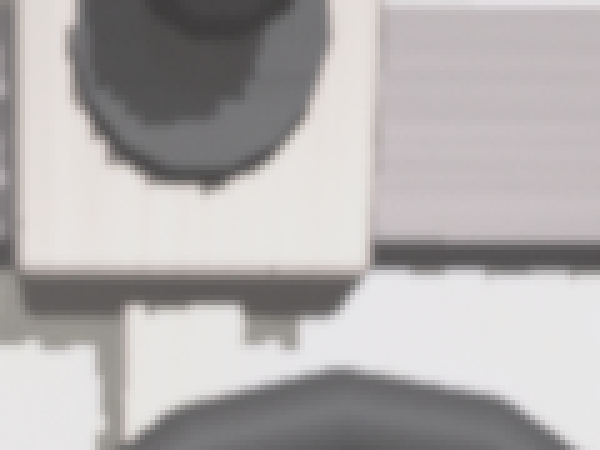

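```bash
python3 - <<'E'
from st import *
a=((at_z("wrist",(342.7,54),.07)[:2]-m)@R); print("carriage edge y now",a, "expected for +9.7: (button was -.018 at pointer -31)", -.0185+.0405)
E
python3 plan.py .055 138 .12 5; echo; python3 plan.py .055 138 -.12 15
```

```text
9.6 loc [-0.0974  0.0421] z 0.114 Flocal [7.9 1.1] -1.0 grip 29.999016942456365 0.13632151760657588
carriage edge y now [0.02777842 0.0240469 ] expected for +9.7: (button was -.018 at pointer -31) 0.022000000000000002
[[-0.08, 0.1, 0], [-0.07, 0.12, 0], [-0.06, 0.12, 0], [-0.04, 0.12, 0], [-0.02, 0.13, 0]]

[[0.09, -0.09, 0], [0.11, -0.08, 0], [0.11, -0.07, 0], [0.12, -0.05, 0], [0.13, -0.04, 0]]
[[0.13, -0.03, 0], [0.13, 0.0, 0], [0.13, 0.0, 0], [0.13, 0.03, 0], [0.13, 0.04, 0]]
[[0.12, 0.05, 0], [0.11, 0.07, 0], [0.1, 0.08, 0], [0.1, 0.09, 0], [0.08, 0.11, 0]]
```

Call:
{"name": "play_rows", "arguments": {"gripper": [1,1,1,1,1], "slide": [[0.09,-0.09,0],[0.11,-0.08,0],[0.11,-0.07,0],[0.12,-0.05,0],[0.13,-0.04,0]], "spin": [0,0,0,0,0]}}

```text
t: 10.1
tcp_pos: [0.4861, 0.1339, 0.1138]
tool_rot: [3.134, -0.203, 0.0]
wrist_force: [0.6, -6.4, 6.6]
grip_width: 0.14
gripper_force: 30.0
```

```bash
python3 st.py
```

```text
10.1 loc [-0.069  0.059] z 0.1138 Flocal [ 1.5 -6.2] 6.6 grip 30.012453105300665 0.13985069443070935
```

Call:
{"name": "play_rows", "arguments": {"gripper": [1,1,1,1,1], "slide": [[0.13,-0.03,0],[0.13,0.0,0],[0.13,0.0,0],[0.13,0.03,0],[0.13,0.04,0]], "spin": [0,0,0,0,0]}}

```text
t: 10.6
tcp_pos: [0.5169, 0.1283, 0.1137]
tool_rot: [-3.135, 0.203, 0.004]
wrist_force: [-11.1, -1.1, 9.6]
grip_width: 0.141
gripper_force: 30.0
```

Call:
{"name": "play_rows", "arguments": {"gripper": [1,1,1,1,1], "slide": [[0.12,0.05,0],[0,0,0],[0,0,0],[0,0,0],[0,0,0]], "spin": [0,0,0,0,0]}}

```text
t: 11.1
tcp_pos: [0.5229, 0.1247, 0.1137]
tool_rot: [3.135, -0.203, -0.002]
wrist_force: [-5.0, -2.6, 7.5]
grip_width: 0.138
gripper_force: 30.0
```

Run:
```python
from st import *
C=cam("wrist");save("wrist","w5.png");im=cv2.imread("pics/w5.png")
uv=proj("wrist",np.r_[m+R@[.102,.0152],.046],C);print("expected mark",uv)
x0=int(max(0,uv[0]-45));y0=int(max(0,uv[1]-35));print(x0,y0,np.degrees(np.arctan2(loc()[1]-.005,loc()[0]+.0545)))
cv2.imwrite("pics/c5.png",cv2.resize(im[y0:y0+75,x0:x0+100],None,fx=8,fy=8,interpolation=3))
import pickle;pickle.dump(C,open("c5.pkl","wb"))
```

```text
11.1 loc [-0.0313  0.0546] z 0.1137 Flocal [-4.6 -3.2] 7.5 grip 30.00894522294402 0.13750588566329291
expected mark [365.73985845  50.58678528]
320 15 64.9757923624408
```

View pics/c5.png

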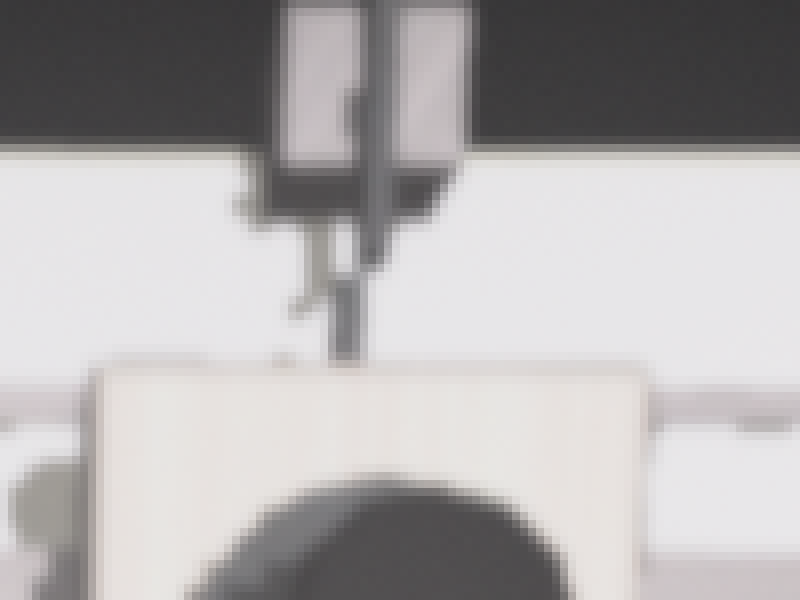

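The crop shows the blade tip at about (366.0,47.9) and the pointer tip at (362.6,50.1) in image pixels. The pointer is still past the mark, on the +y side.

```bash
cat > gap.py <<'E'
from st import *
import pickle,sys
f,a,b,c,d=sys.argv[1],*map(float,sys.argv[2:6]);C=pickle.load(open(f,"rb"))
p=(at_z("wrist",(a,b),.046,C)[:2]-m)@R;q=(at_z("wrist",(c,d),.052,C)[:2]-m)@R
print("mark",p.round(4),"ptr",q.round(4),"ptr-mark mm",((q-p)[1]*1e3).round(2))
E
python3 gap.py c5.pkl 366.0 47.9 362.6 50.1; python3 plan.py .055 65 -.04 5;python3 plan.py .055 65 -.08 5
```

```text
11.15 loc [-0.0313  0.0546] z 0.1137 Flocal [-4.5 -4.3] 7.2 grip 30.00762641429901 0.14180835996234878
mark [0.1041 0.0151] ptr [0.1009 0.0187] ptr-mark mm 3.67
[[0.04, 0.02, 0], [0.04, 0.02, 0], [0.04, 0.02, 0], [0.03, 0.03, 0], [0.04, 0.02, 0]]
[[0.08, 0.04, 0], [0.07, 0.05, 0], [0.07, 0.05, 0], [0.07, 0.06, 0], [0.06, 0.06, 0]]
```

```bash
python3 plan.py .055 65 -.085 4
```

```text
[[0.08, 0.04, 0], [0.08, 0.05, 0], [0.08, 0.06, 0], [0.07, 0.06, 0]]
```

Call:
{"name": "play_rows", "arguments": {"gripper": [1,1,1,1,1], "slide": [[0.08,0.04,0],[0.08,0.05,0],[0.08,0.06,0],[0.07,0.06,0],[0,0,0]], "spin": [0,0,0,0,0]}}

```text
t: 11.65
tcp_pos: [0.5364, 0.1123, 0.1136]
tool_rot: [-3.135, 0.203, 0.005]
wrist_force: [-10.5, -1.0, 10.6]
grip_width: 0.137
gripper_force: 30.0
```

Call:
{"name": "play_rows", "arguments": {"gripper": [1,1,1,1,1], "slide": [[0,0,0],[0,0,0],[0,0,0],[0,0,0],[0,0,0]], "spin": [0,0,0,0,0]}}

```text
t: 12.15
tcp_pos: [0.5364, 0.1124, 0.1136]
tool_rot: [3.135, -0.203, -0.004]
wrist_force: [-10.6, -1.3, 9.5]
grip_width: 0.139
gripper_force: 30.0
```

Run:
```python
from st import *
C=cam("wrist");save("wrist","w6.png");im=cv2.imread("pics/w6.png")
uv=proj("wrist",np.r_[m+R@[.104,.0151],.046],C);print("expected mark",uv)
x0=int(max(0,uv[0]-30));y0=int(max(0,uv[1]-25));print(x0,y0,np.degrees(np.arctan2(loc()[1]-.005,loc()[0]+.0545)))
cv2.imwrite("pics/c6.png",cv2.resize(im[y0:y0+50,x0:x0+60],None,fx=12,fy=12,interpolation=3))
import pickle;pickle.dump(C,open("c6.pkl","wb"))
```

```text
12.15 loc [-0.0164  0.0442] z 0.1136 Flocal [-10.3  -2.6] 9.5 grip 30.008378997445107 0.13859830626407157
expected mark [353.2438027   66.85895967]
323 41 45.775592882369004
```

View pics/c6.png

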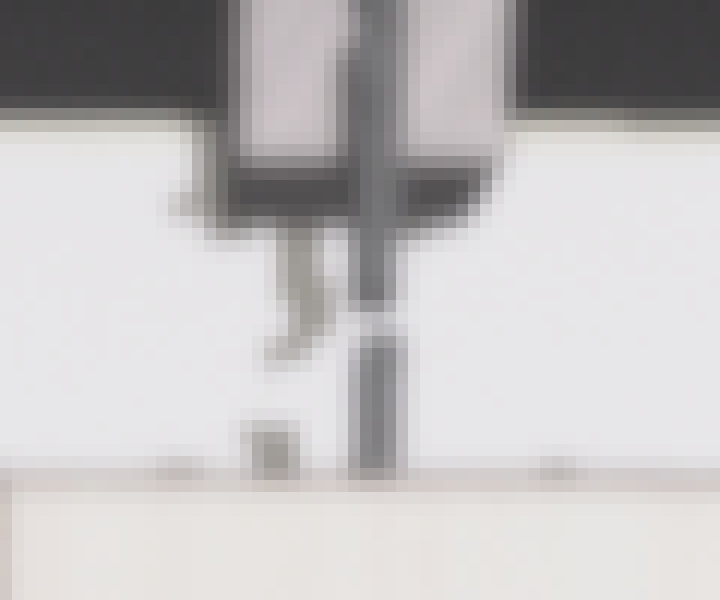

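The crop shows blade and pointer nearly in line: blade tip at about (353.4,65.9), pointer tip at about (353.9,68.8).

```bash
for x in 353.5 353.95; do python3 gap.py c6.pkl 353.4 65.9 $x 68.8; done
python3 - <<'E'
import cv2,numpy as np
g=cv2.imread("pics/w6.png",0).astype(float)
for r in range(57,81): 
    row=g[r,345:363]; w=np.clip(200-row,0,None); print(r,row.astype(int).tolist(),round((w*np.arange(345,363)).sum()/max(w.sum(),1),2))
E
```

```text
12.2 loc [-0.0164  0.0442] z 0.1137 Flocal [-10.   -3.6] 9.9 grip 30.007595736533403 0.1367681882547533
mark [0.1048 0.015 ] ptr [0.1013 0.0155] ptr-mark mm 0.51
12.2 loc [-0.0164  0.0442] z 0.1137 Flocal [-10.   -3.6] 9.9 grip 30.007595736533403 0.1367681882547533
mark [0.1048 0.015 ] ptr [0.1013 0.0151] ptr-mark mm 0.13
57 [80, 79, 79, 79, 80, 80, 80, 90, 108, 116, 111, 99, 85, 81, 81, 83, 97, 136] 353.12
58 [91, 87, 86, 85, 88, 92, 91, 94, 109, 116, 113, 101, 92, 91, 96, 104, 128, 172] 352.79
59 [131, 116, 106, 106, 117, 133, 131, 113, 111, 117, 118, 115, 115, 126, 141, 153, 175, 207] 352.34
60 [183, 154, 135, 135, 155, 182, 177, 138, 117, 119, 129, 146, 160, 176, 193, 204, 215, 223] 351.85
61 [211, 174, 151, 151, 176, 208, 201, 151, 120, 122, 145, 179, 203, 214, 221, 224, 226, 228] 351.57
62 [216, 181, 155, 157, 182, 214, 208, 155, 120, 124, 153, 196, 220, 226, 228, 229, 229, 229] 351.53
63 [217, 181, 156, 156, 178, 209, 204, 155, 120, 124, 154, 201, 223, 228, 229, 229, 230, 230] 351.45
64 [217, 183, 157, 155, 167, 194, 197, 152, 116, 120, 152, 200, 224, 229, 230, 230, 229, 229] 
[... 921 characters left out ...]
9, 229, 229, 229, 230, 228, 216, 175, 135, 126, 146, 189, 221, 229, 230, 230, 230, 230] 353.83
75 [221, 221, 224, 228, 229, 228, 217, 175, 135, 127, 147, 189, 221, 229, 230, 230, 230, 230] 353.82
76 [195, 197, 210, 223, 229, 228, 217, 174, 134, 126, 146, 189, 221, 229, 230, 230, 230, 230] 353.54
77 [166, 169, 191, 219, 229, 228, 216, 174, 135, 126, 147, 190, 221, 228, 230, 230, 230, 230] 351.81
78 [156, 158, 184, 217, 227, 226, 214, 171, 134, 128, 148, 190, 220, 227, 228, 228, 228, 228] 351.29
79 [155, 156, 177, 209, 219, 218, 205, 165, 136, 135, 153, 187, 214, 219, 220, 220, 221, 220] 351.09
80 [168, 167, 178, 197, 205, 205, 193, 170, 158, 158, 167, 187, 201, 204, 206, 207, 207, 207] 350.93
```

Pointer and mark agree within about 0.1–0.3 mm, and I ended on the clockwise pull. Before opening the fingers I'll relax the side load, keeping a slight clockwise bias.

Call:
{"name": "play_rows", "arguments": {"gripper": [1,1,1,1,1], "slide": [[-0.01,0.01,0],[-0.01,0.01,0],[0,0,0],[0,0,0],[0,0,0]], "spin": [0,0,0,0,0]}}

```text
t: 12.7
tcp_pos: [0.5359, 0.1121, 0.1137]
tool_rot: [-3.134, 0.203, 0.001]
wrist_force: [-4.0, 2.4, 7.9]
grip_width: 0.139
gripper_force: 30.0
```

```bash
python3 st.py
```

```text
12.7 loc [-0.0168  0.0438] z 0.1137 Flocal [-4.2  1.9] 7.9 grip 30.003654198953882 0.1388578458309037
```

Call:
{"name": "play_rows", "arguments": {"gripper": [0.2,0.2,0.2,0.2,0.2], "slide": [[0,0,0],[0,0,0],[0,0,0],[0,0,0],[0,0,0]], "spin": [0,0,0,0,0]}}

```text
t: 13.2
tcp_pos: [0.5357, 0.1112, 0.1133]
tool_rot: [3.135, -0.203, -0.0]
wrist_force: [-0.5, 0.4, -0.3]
grip_width: 0.399
gripper_force: 0.0
```

Call:
{"name": "play_rows", "arguments": {"gripper": [0.2,0.2,0.2,0.2,0.2], "slide": [[0,0,-0.3],[0,0,-0.5],[0,0,-0.5],[0,0,-0.5],[0,0,0]], "spin": [0,0,0,0,0]}}

```text
t: 13.7
tcp_pos: [0.5369, 0.1113, 0.2084]
tool_rot: [-3.134, 0.203, -0.009]
wrist_force: [0.1, 0.7, 0.4]
grip_width: 0.399
gripper_force: 0.0
```

Run:
```python
from st import *
C=cam("wrist");save("wrist","w7.png");im=cv2.imread("pics/w7.png")
import pickle;pickle.dump(C,open("c7.pkl","wb"))
print([(round(r["p"],2),np.round(r["bbox"],1).tolist()) for r in ctrl.cut_out("wrist","button_top")[:2]])
uv=proj("wrist",np.r_[m+R@[.104,.0151],.046],C)
x0=int(uv[0]-60);y0=int(max(0,uv[1]-25));print("mark",uv,x0,y0)
for l in((.055,.015),(.055,.0135)):print("btn",proj("wrist",np.r_[m+R@l,.093],C))
cv2.imwrite("pics/c7.png",cv2.resize(im[y0:y0+150,x0:x0+180],None,fx=4,fy=4,interpolation=3))
```

```text
13.7 loc [-0.0157  0.0432] z 0.2084 Flocal [0.  0.7] 0.4 grip 0.0 0.3993474363521999
[(0.67, [347.5, 123.9, 20.7, 30.2])]
mark [343.39127576  86.09169527] 283 61
btn [346.0337396  127.59423619]
btn [347.42260127 127.59433185]
```

View pics/c7.png

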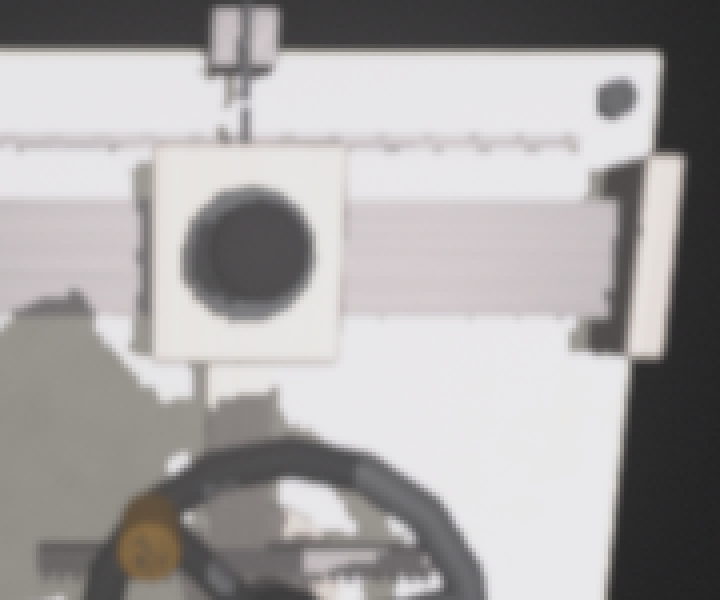

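The setting held after release, with pointer and blade still in line at about (344,90). The black cap is centred near (348,124) and the handle stands free at (320,199).

Call:
{"name": "play_rows", "arguments": {"gripper": [1,1,1,1,1], "slide": [[0.35,0.14,0],[0.35,0.14,0],[0.35,0.14,0],[0.34,0.13,0],[0,0,0]], "spin": [0,0,0,0,0]}}

```text
t: 14.3
tcp_pos: [0.6018, 0.074, 0.202]
tool_rot: [3.134, -0.205, -0.003]
wrist_force: [0.2, 0.7, 0.2]
grip_width: 0.03
gripper_force: 0.0
```

Call:
{"name": "play_rows", "arguments": {"gripper": [1,1,1,1,1], "slide": [[0,0,0.4],[0,0,0.5],[0,0,0.5],[0,0,0.24],[0,0,0]], "spin": [0,0,0,0,0]}}

```text
t: 14.8
tcp_pos: [0.5999, 0.075, 0.1197]
tool_rot: [3.135, -0.203, -0.005]
wrist_force: [-0.1, 1.2, 0.1]
grip_width: 0.007
gripper_force: 0.0
```

```bash
python3 st.py
python3 - <<'E'
from h import *
im=save("side","s8.png");im=cv2.imread("pics/s8.png")
cv2.imwrite("pics/c8.png",cv2.resize(im[130:260,240:380],None,fx=4,fy=4,interpolation=3))
E
```

```text
14.8 loc [0.0515 0.0153] z 0.1197 Flocal [-0.3  1.2] 0.1 grip 0.0 0.006599170343228405
```

View pics/c8.png

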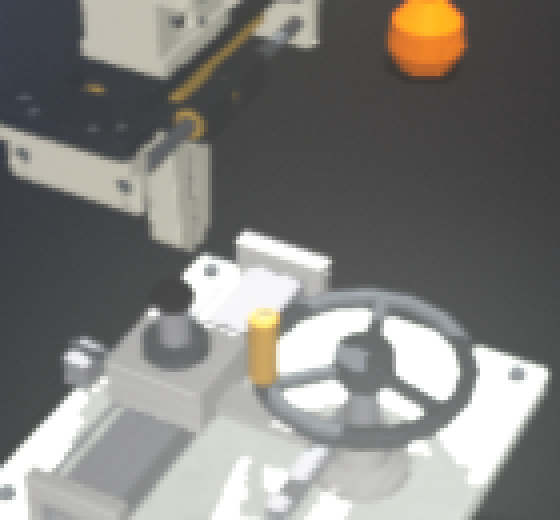

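The side view shows the closed fingertips above the cap with clear air between, and the handle and wheel free. I'll shift 3 mm in x and feel downward.

Call:
{"name": "play_rows", "arguments": {"gripper": [1,1,1,1,1], "slide": [[0.05,0,0.02],[0,0,0.02],[0,0,0.02],[0,0,0.02],[0,0,0]], "spin": [0,0,0,0,0]}}

```text
t: 15.35
tcp_pos: [0.6036, 0.0746, 0.1175]
tool_rot: [-3.135, 0.204, -0.0]
wrist_force: [0.6, 0.2, 0.0]
grip_width: 0.008
gripper_force: 0.0
```

Call:
{"name": "play_rows", "arguments": {"gripper": [1,1,1,1,1], "slide": [[0,0,0.02],[0,0,0.02],[0,0,0.02],[0,0,0.02],[0,0,0]], "spin": [0,0,0,0,0]}}

```text
t: 15.85
tcp_pos: [0.6035, 0.0746, 0.1133]
tool_rot: [3.135, -0.203, -0.0]
wrist_force: [0.2, -0.5, -0.4]
grip_width: 0.006
gripper_force: 0.0
```

```bash
python3 st.py
```

```text
15.85 loc [0.055  0.0153] z 0.1133 Flocal [ 0.2 -0.5] -0.4 grip 0.0 0.006372955987787117
```

Call:
{"name": "play_rows", "arguments": {"gripper": [1,1,1,1,1], "slide": [[0,0,0.02],[0,0,0.02],[0,0,0.02],[0,0,0.02],[0,0,0]], "spin": [0,0,0,0,0]}}

```text
t: 16.35
tcp_pos: [0.6035, 0.0746, 0.1093]
tool_rot: [-3.135, 0.204, 0.0]
wrist_force: [-1.2, -0.1, 0.5]
grip_width: 0.009
gripper_force: 0.0
```

Call:
{"name": "play_rows", "arguments": {"gripper": [1,1,1,1,1], "slide": [[0,0,0.02],[0,0,0.02],[0,0,0.02],[0,0,0.02],[0,0,0]], "spin": [0,0,0,0,0]}}

```text
t: 16.85
tcp_pos: [0.6035, 0.0746, 0.1053]
tool_rot: [3.135, -0.203, -0.0]
wrist_force: [0.3, -0.5, 0.2]
grip_width: 0.005
gripper_force: 0.0
```

Call:
{"name": "play_rows", "arguments": {"gripper": [1,1,1,1,1], "slide": [[0,0,0.02],[0,0,0.02],[0,0,0.02],[0,0,0.02],[0,0,0]], "spin": [0,0,0,0,0]}}

```text
t: 17.35
tcp_pos: [0.6035, 0.0746, 0.1013]
tool_rot: [-3.135, 0.203, 0.0]
wrist_force: [0.2, -0.4, 0.0]
grip_width: 0.007
gripper_force: 0.0
```

Call:
{"name": "play_rows", "arguments": {"gripper": [1,1,1,1,1], "slide": [[0,0,0.02],[0,0,0.02],[0,0,0.02],[0,0,0.02],[0,0,0]], "spin": [0,0,0,0,0]}}

```text
t: 17.85
tcp_pos: [0.6035, 0.0746, 0.0973]
tool_rot: [-3.135, 0.203, 0.0]
wrist_force: [1.1, 0.2, -0.6]
grip_width: 0.006
gripper_force: 0.0
```

Call:
{"name": "play_rows", "arguments": {"gripper": [1,1,1,1,1], "slide": [[0,0,0.02],[0,0,0.02],[0,0,0.02],[0,0,0.01],[0,0,0]], "spin": [0,0,0,0,0]}}

```text
t: 18.35
tcp_pos: [0.6035, 0.0746, 0.0939]
tool_rot: [3.135, -0.203, -0.0]
wrist_force: [-0.7, 0.4, 0.6]
grip_width: 0.002
gripper_force: 0.0
```

Call:
{"name": "play_rows", "arguments": {"gripper": [1,1,1,1,1], "slide": [[0,0,0.02],[0,0,0.02],[0,0,0.02],[0,0,0],[0,0,0]], "spin": [0,0,0,0,0]}}

```text
t: 18.85
tcp_pos: [0.6035, 0.0746, 0.0909]
tool_rot: [-3.135, 0.203, 0.0]
wrist_force: [0.0, 0.4, -0.3]
grip_width: 0.009
gripper_force: 0.0
```

Call:
{"name": "play_rows", "arguments": {"gripper": [1,1,1,1,1], "slide": [[0,0,0.02],[0,0,0.02],[0,0,0],[0,0,0],[0,0,0]], "spin": [0,0,0,0,0]}}

```text
t: 19.35
tcp_pos: [0.6036, 0.0746, 0.089]
tool_rot: [3.135, -0.204, 0.0]
wrist_force: [-0.2, -0.7, -0.3]
grip_width: 0.009
gripper_force: 0.0
```

```bash
python3 st.py
python3 - <<'E'
from h import *
a=save("side","s9.png")[:,:,::-1];b=save("wrist","w9.png")[:,:,::-1]
z=lambda i,f:cv2.resize(i,None,fx=f,fy=f,interpolation=3)
cv2.imwrite("pics/c9.png",np.hstack([z(a[150:250,250:350],4),z(b[150:350,220:420],2)]))
E
```

```text
19.35 loc [0.0551 0.0153] z 0.089 Flocal [-0.1 -0.8] -0.3 grip 0.0 0.009007003779194753
```

View pics/c9.png

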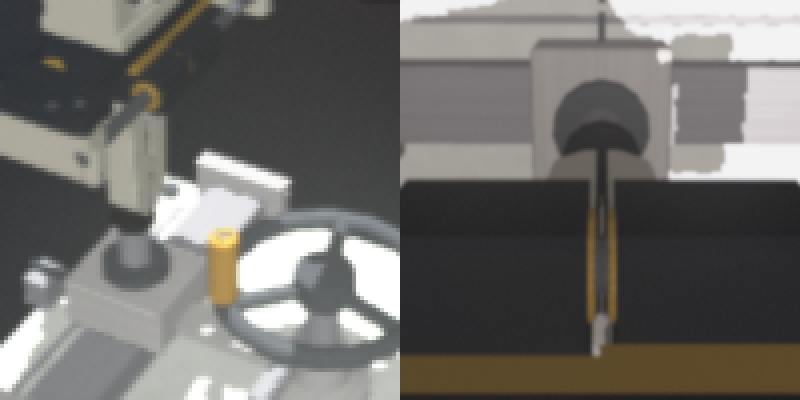

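The side view shows the fingertips right at the cap with no contact force yet. The wrist view shows the cap directly under them, with its visible edge at about row 211. I'm checking the alignment numerically, without further pictures.

Run:
```python
from st import *
print("tcp px",proj("wrist",s["tcp_pos"]).round(1),"side",proj("side",s["tcp_pos"]).round(1))
for z in(.078,.082,.086,.090,.094):
  print(z,[proj("wrist",np.r_[m+R@l,z]).round(1).tolist() for l in((.055,.015),(.068,.015),(.055,.028),(.055,.002),(.074,.015))])
g=cv2.imread("pics/w9.png",0); print(g[185:235:1,318].tolist()); print("row215",g[215,280:360].tolist())
```

```text
19.45 loc [0.0551 0.0153] z 0.089 Flocal [-0.   0.3] 0.5 grip 0.0 0.005286235001741581
tcp px [319.5 224.4] side [284.5 210.8]
0.078 [[320.0, 219.9], [320.0, 203.7], [303.2, 219.9], [336.8, 219.9], [320.0, 196.1]]
0.082 [[320.0, 221.6], [320.0, 205.1], [302.9, 221.6], [337.1, 221.6], [320.0, 197.3]]
0.086 [[320.0, 223.3], [320.0, 206.5], [302.6, 223.3], [337.4, 223.3], [320.0, 198.6]]
0.09 [[320.0, 225.1], [320.0, 208.0], [302.2, 225.1], [337.7, 225.1], [320.0, 199.9]]
0.094 [[320.0, 226.9], [320.0, 209.5], [301.9, 226.9], [338.1, 226.9], [320.0, 201.3]]
[142, 143, 141, 135, 120, 94, 80, 79, 81, 82, 81, 81, 80, 79, 79, 79, 79, 78, 80, 82, 85, 86, 87, 85, 80, 69, 56, 52, 52, 53, 51, 51, 50, 50, 50, 50, 49, 48, 49, 55, 64, 69, 71, 70, 69, 69, 69, 67, 66, 66]
row215 [117, 116, 117, 118, 117, 117, 122, 130, 135, 136, 137, 136, 138, 139, 138, 131, 110, 87, 76, 76, 74, 75, 75, 74, 74, 73, 69, 62, 56, 52, 50, 49, 51, 51, 50, 51, 52, 52, 51, 51, 52, 52, 51, 52, 52, 51, 51, 52, 51, 51, 50, 53, 57, 61, 67, 73, 75, 77, 77, 76, 77, 77, 78, 82, 102, 129, 139, 141, 141, 143, 143, 142, 141, 140, 149, 173, 187, 175, 155, 132]
```

Run:
```python
from st import *
for z in(.089,.1,.11,.12,.13,.14):print(z,proj("side",[.6036,.0746,z]).round(1),proj("side",[.6,.075,z]).round(1))
print("c8 tip seen ~",(240+180/4,130+246/4)," c9 tip seen ~",(250+135/4,150+210/4))
for f,u in (("s8",284),("s9",283)):
  g=cv2.imread("pics/%s.png"%f,0); print(f,list(zip(range(185,225),g[185:225,u].tolist())))
g=cv2.imread("pics/s2.png",0)
```

```text
19.45 loc [0.0551 0.0153] z 0.089 Flocal [-0.   0.3] 0.5 grip 0.0 0.005286235001741581
0.089 [284.5 210.8] [285.9 211.3]
0.1 [284.3 206.9] [285.7 207.4]
0.11 [284.1 203.4] [285.5 203.8]
0.12 [283.9 199.7] [285.3 200.2]
0.13 [283.7 196.1] [285.1 196.5]
0.14 [283.4 192.3] [284.9 192.8]
c8 tip seen ~ (285.0, 191.5)  c9 tip seen ~ (283.75, 202.5)
s8 [(185, 186), (186, 192), (187, 195), (188, 195), (189, 194), (190, 188), (191, 160), (192, 94), (193, 77), (194, 75), (195, 77), (196, 77), (197, 77), (198, 78), (199, 79), (200, 72), (201, 70), (202, 71), (203, 71), (204, 72), (205, 73), (206, 74), (207, 79), (208, 105), (209, 150), (210, 156), (211, 157), (212, 156), (213, 157), (214, 158), (215, 158), (216, 147), (217, 112), (218, 104), (219, 105), (220, 109), (221, 114), (222, 137), (223, 176), (224, 182)]
s9 [(185, 155), (186, 155), (187, 155), (188, 153), (189, 155), (190, 154), (191, 155), (192, 157), (193, 160), (194, 162), (195, 165), (196, 171), (197, 173), (198, 171), (199, 171), (200, 170), (201, 164), (202, 136), (203, 74), (204, 61), (205, 60), (206, 63), (207, 64), (208, 88), (209, 134), (210, 139), (211, 139), (212, 139), (213, 140), (214, 140), (215, 140), (216, 131), (217, 99), (218, 88), (219, 89), (220, 92), (221, 97), (222, 117), (223, 154), (224, 158)]
```

Call:
{"name": "play_rows", "arguments": {"gripper": [1,1,1,1,1], "slide": [[0,0,0.02],[0,0,0.02],[0,0,0.01],[0,0,0],[0,0,0]], "spin": [0,0,0,0,0]}}

```text
t: 19.95
tcp_pos: [0.6036, 0.0746, 0.0865]
tool_rot: [-3.135, 0.204, -0.0]
wrist_force: [-0.7, 0.9, 0.3]
grip_width: 0.007
gripper_force: 0.0
```

Call:
{"name": "play_rows", "arguments": {"gripper": [1,1,1,1,1], "slide": [[0,0,0.02],[0,0,0.02],[0,0,0.01],[0,0,0],[0,0,0]], "spin": [0,0,0,0,0]}}

```text
t: 20.45
tcp_pos: [0.6036, 0.0746, 0.0841]
tool_rot: [-3.135, 0.203, -0.0]
wrist_force: [-0.4, 0.0, 2.8]
grip_width: 0.003
gripper_force: 1.4
```

```bash
cat > col.py <<'E'
from st import *
import time
f="pics/x%d.png"%int(s["t"]*100); cv2.imwrite(f,ctrl.capture("side")[:,:,::-1]); g=cv2.imread(f,0)
for u in(279,284,288): print(u,g[192:226,u].tolist())
E
python3 col.py
python3 - <<'E'
import cv2
g=cv2.imread("pics/s9.png",0)
for u in(279,284,288): print(u,g[192:226,u].tolist())
E
```

```text
20.45 loc [0.0552 0.0154] z 0.0841 Flocal [-0.4 -0. ] 2.8 grip 1.3923136283580106 0.00282770043344497
279 [166, 167, 165, 166, 167, 166, 167, 167, 167, 166, 152, 86, 59, 58, 62, 83, 120, 131, 115, 101, 99, 95, 95, 92, 87, 85, 86, 87, 91, 110, 143, 154, 158, 172]
284 [143, 144, 147, 149, 151, 155, 154, 151, 153, 151, 154, 152, 131, 74, 62, 64, 86, 129, 135, 135, 135, 135, 136, 137, 127, 95, 88, 90, 92, 97, 118, 153, 157, 157]
288 [140, 139, 133, 138, 139, 142, 142, 143, 143, 147, 155, 157, 151, 168, 225, 235, 210, 152, 103, 92, 90, 92, 93, 92, 90, 89, 88, 89, 96, 123, 154, 158, 158, 158]
279 [167, 167, 168, 168, 168, 168, 167, 168, 158, 116, 67, 59, 58, 61, 77, 113, 129, 134, 116, 103, 100, 97, 96, 94, 88, 87, 88, 89, 92, 111, 144, 156, 161, 172]
284 [146, 149, 150, 153, 155, 156, 152, 155, 154, 154, 139, 83, 62, 62, 61, 66, 91, 131, 136, 137, 137, 137, 138, 137, 128, 96, 89, 90, 93, 98, 119, 154, 159, 159]
288 [139, 133, 134, 139, 141, 144, 145, 147, 150, 166, 174, 138, 144, 168, 225, 236, 213, 155, 105, 93, 92, 93, 95, 93, 91, 90, 91, 89, 98, 125, 157, 160, 159, 160]
```

Contact has started at 2.8 N. From here I go in small steps and watch the force.

Call:
{"name": "play_rows", "arguments": {"gripper": [1,1,1,1,1], "slide": [[0,0,0.01],[0,0,0.01],[0,0,0.01],[0,0,0.01],[0,0,0]], "spin": [0,0,0,0,0]}}

```text
t: 21.0
tcp_pos: [0.6035, 0.0746, 0.0818]
tool_rot: [3.135, -0.204, -0.0]
wrist_force: [-0.1, -0.0, 2.8]
grip_width: 0.005
gripper_force: 1.3
```

Call:
{"name": "play_rows", "arguments": {"gripper": [1,1,1,1,1], "slide": [[0,0,0.01],[0,0,0.01],[0,0,0.01],[0,0,0],[0,0,0]], "spin": [0,0,0,0,0]}}

```text
t: 21.5
tcp_pos: [0.6035, 0.0746, 0.0804]
tool_rot: [-3.135, 0.203, 0.0]
wrist_force: [0.3, 0.2, 2.6]
grip_width: 0.003
gripper_force: 1.2
```

Call:
{"name": "play_rows", "arguments": {"gripper": [1,1,1,1,1], "slide": [[0,0,0.01],[0,0,0.01],[0,0,0.01],[0,0,0],[0,0,0]], "spin": [0,0,0,0,0]}}

```text
t: 22.0
tcp_pos: [0.6035, 0.0746, 0.0789]
tool_rot: [-3.135, 0.203, 0.0]
wrist_force: [0.7, -0.3, 2.5]
grip_width: 0.007
gripper_force: 1.2
```

Call:
{"name": "play_rows", "arguments": {"gripper": [1,1,1,1,1], "slide": [[0,0,0.01],[0,0,0.01],[0,0,0.01],[0,0,0],[0,0,0]], "spin": [0,0,0,0,0]}}

```text
t: 22.5
tcp_pos: [0.6035, 0.0746, 0.0773]
tool_rot: [3.135, -0.204, -0.0]
wrist_force: [1.0, 0.4, 3.0]
grip_width: 0.007
gripper_force: 1.2
```

```bash
python3 col.py
```

```text
22.5 loc [0.0551 0.0153] z 0.0773 Flocal [0.9 0.5] 3.0 grip 1.2390043992646627 0.006521605618337667
279 [165, 165, 164, 165, 166, 165, 165, 165, 165, 166, 165, 164, 155, 114, 66, 59, 65, 76, 93, 98, 98, 95, 94, 92, 87, 85, 86, 86, 90, 108, 142, 153, 158, 170]
284 [141, 143, 144, 147, 149, 152, 154, 153, 150, 152, 151, 154, 157, 159, 146, 88, 62, 62, 71, 102, 131, 135, 135, 136, 126, 95, 88, 88, 91, 96, 117, 152, 156, 156]
288 [137, 132, 137, 137, 138, 140, 140, 140, 141, 143, 143, 144, 145, 152, 124, 103, 107, 129, 97, 90, 90, 90, 93, 90, 89, 88, 88, 88, 95, 123, 153, 156, 156, 157]
```

The cap is going down with the fingers, so this is the light travel.

Call:
{"name": "play_rows", "arguments": {"gripper": [1,1,1,1,1], "slide": [[0,0,0.01],[0,0,0.01],[0,0,0.01],[0,0,0],[0,0,0]], "spin": [0,0,0,0,0]}}

```text
t: 23.05
tcp_pos: [0.6035, 0.0746, 0.0759]
tool_rot: [-3.135, 0.203, 0.0]
wrist_force: [-0.4, -0.4, 2.9]
grip_width: 0.005
gripper_force: 1.3
```

Call:
{"name": "play_rows", "arguments": {"gripper": [1,1,1,1,1], "slide": [[0,0,0.01],[0,0,0.01],[0,0,0.01],[0,0,0],[0,0,0]], "spin": [0,0,0,0,0]}}

```text
t: 23.55
tcp_pos: [0.6035, 0.0746, 0.0744]
tool_rot: [-3.135, 0.203, 0.0]
wrist_force: [0.9, 0.6, 2.9]
grip_width: 0.008
gripper_force: 1.2
```

Call:
{"name": "play_rows", "arguments": {"gripper": [1,1,1,1,1], "slide": [[0,0,0.01],[0,0,0.01],[0,0,0.01],[0,0,0],[0,0,0]], "spin": [0,0,0,0,0]}}

```text
t: 24.05
tcp_pos: [0.6035, 0.0746, 0.0728]
tool_rot: [3.135, -0.203, -0.0]
wrist_force: [0.7, -0.4, 2.6]
grip_width: 0.003
gripper_force: 1.2
```

Call:
{"name": "play_rows", "arguments": {"gripper": [1,1,1,1,1], "slide": [[0,0,0.01],[0,0,0.01],[0,0,0.01],[0,0,0],[0,0,0]], "spin": [0,0,0,0,0]}}

```text
t: 24.55
tcp_pos: [0.6038, 0.0746, 0.0721]
tool_rot: [-3.135, 0.203, -0.001]
wrist_force: [-1.8, -0.2, 9.6]
grip_width: 0.003
gripper_force: 4.1
```

Firm stop reached at 9.6 N, so I press a little further.

Call:
{"name": "play_rows", "arguments": {"gripper": [1,1,1,1,1], "slide": [[0,0,0.01],[0,0,0.01],[0,0,0],[0,0,0],[0,0,0]], "spin": [0,0,0,0,0]}}

```text
t: 25.05
tcp_pos: [0.6039, 0.0746, 0.0716]
tool_rot: [-3.135, 0.203, -0.002]
wrist_force: [-2.7, 0.1, 13.2]
grip_width: 0.004
gripper_force: 6.0
```

```bash
python3 st.py
```

```text
25.05 loc [0.0555 0.0154] z 0.0716 Flocal [-2.7 -0.3] 13.2 grip 6.039171264063725 0.003676294845733215
```

Call:
{"name": "play_rows", "arguments": {"gripper": [1,1,1,1,1], "slide": [[0,0,0.01],[0,0,0.005],[0,0,0],[0,0,0],[0,0,0]], "spin": [0,0,0,0,0]}}

```text
t: 25.55
tcp_pos: [0.604, 0.0746, 0.0712]
tool_rot: [-3.135, 0.204, -0.002]
wrist_force: [-3.3, -0.6, 15.6]
grip_width: 0.008
gripper_force: 7.5
```

At 15.6 N it is firm and within the band. Retracting straight up.

Call:
{"name": "play_rows", "arguments": {"gripper": [1,1,1,1,1], "slide": [[0,0,-0.03],[0,0,-0.1],[0,0,-0.3],[0,0,-0.6],[0,0,-0.6]], "spin": [0,0,0,0,0]}}

```text
t: 26.05
tcp_pos: [0.6032, 0.0745, 0.1525]
tool_rot: [3.135, -0.203, -0.001]
wrist_force: [-0.5, 0.8, -0.6]
grip_width: 0.009
gripper_force: 0.0
```

Call:
{"name": "play_rows", "arguments": {"gripper": [1,1,1,1,1], "slide": [[-0.45,-0.2,-0.3],[-0.45,-0.2,-0.3],[-0.45,-0.2,0],[0,0,0],[0,0,0]], "spin": [0,0,0,0,0]}}

```text
t: 26.55
tcp_pos: [0.5405, 0.1132, 0.182]
tool_rot: [-3.135, 0.202, -0.001]
wrist_force: [-0.0, -0.3, 0.2]
grip_width: 0.003
gripper_force: 0.0
```

Run:
```python
from st import *
import pickle
C=cam("wrist");pickle.dump(C,open("c10.pkl","wb"));save("wrist","w10.png");g=cv2.imread("pics/w10.png",0).astype(float)
uv=proj("wrist",np.r_[m+R@[.1035,.0151],.046],C);print("mark",uv)
x0=int(uv[0])-10
for r in range(int(uv[1])-10,int(uv[1])+18):
    row=g[r,x0:x0+20];print(r,x0,row.astype(int).tolist())
# handle angle before/after, from the brass colour
for f,Cc in(("w7",pickle.load(open("c7.pkl","rb"))),("w10",C)):
    h=cv2.cvtColor(cv2.imread("pics/%s.png"%f),cv2.COLOR_BGR2HSV);p=proj("wrist",np.r_[m+R@[-.0135,.0435],.14],Cc)
    k=cv2.inRange(h,(8,120,50),(30,255,255));ys,xs=np.nonzero(k);ok=np.hypot(xs-p[0],ys-p[1])<30
    c=(xs[ok].mean(),ys[ok].mean());print(f,p.round(1),ok.sum(),np.round(c,1),((at_z("wrist",c,.125,Cc)[:2]-m)@R).round(4))
```

```text
26.55 loc [-0.0123  0.0455] z 0.182 Flocal [ 0.  -0.3] 0.2 grip 0.0 0.0026802321820666108
mark [347.18980446  85.33358361]
75 337 [165, 124, 113, 124, 128, 129, 129, 127, 120, 105, 108, 115, 120, 127, 131, 132, 134, 143, 168, 204]
76 337 [160, 120, 98, 95, 96, 96, 96, 96, 96, 97, 108, 114, 110, 102, 100, 101, 108, 132, 176, 214]
77 337 [167, 131, 110, 103, 101, 98, 98, 103, 110, 111, 115, 117, 113, 108, 111, 120, 133, 163, 203, 223]
78 337 [190, 167, 156, 151, 143, 130, 125, 138, 149, 138, 124, 123, 133, 147, 160, 172, 185, 205, 221, 228]
79 337 [216, 210, 206, 202, 190, 160, 148, 164, 178, 158, 132, 132, 158, 190, 207, 214, 219, 224, 228, 229]
80 337 [227, 226, 225, 223, 213, 178, 158, 171, 184, 162, 134, 136, 173, 214, 224, 227, 228, 229, 230, 230]
81 337 [230, 229, 229, 227, 217, 182, 159, 164, 170, 153, 133, 137, 177, 217, 228, 229, 229, 230, 230, 230]
82 337 [230, 230, 230, 228, 218, 184, 159, 156, 157, 145, 131, 137, 177, 218, 228, 230, 230, 230, 230, 230]
83 337 [230, 230, 230, 228, 219, 191, 164, 158, 157, 150, 139, 144, 182, 219, 228, 230, 230, 230, 230, 230]
84 337 [230, 23
[... 1444 characters left out ...]
0, 204, 203, 206, 211, 213, 214, 214, 215, 214, 214]
98 337 [224, 223, 223, 223, 222, 222, 222, 222, 223, 223, 222, 221, 222, 222, 222, 223, 224, 223, 224, 224]
99 337 [228, 228, 228, 227, 228, 227, 227, 228, 228, 228, 227, 227, 227, 227, 227, 229, 228, 229, 229, 229]
100 337 [229, 229, 229, 229, 229, 228, 228, 229, 229, 229, 228, 228, 229, 229, 228, 230, 230, 229, 229, 230]
101 337 [229, 229, 229, 229, 229, 229, 228, 229, 230, 229, 229, 228, 229, 229, 229, 229, 230, 230, 230, 230]
102 337 [229, 229, 229, 229, 229, 229, 228, 229, 229, 230, 228, 228, 229, 229, 229, 229, 230, 230, 230, 230]
w7 [319.5 199.5] 20 [319.7 195. ] [-0.0125  0.0434]
w10 [321.9 210.1] 30 [320.8 204.5] [-0.0124  0.0445]
```

```bash
python3 gap.py c10.pkl 347.4 83.5 347.65 86.8; python3 -c "
from plant import ctrl
print(ctrl.hand_in())"
```

```text
26.6 loc [-0.012   0.0452] z 0.1816 Flocal [ 0.5 -1.4] -0.3 grip 0.0 0.0030164711983788318
mark [0.1054 0.0149] ptr [0.1011 0.0151] ptr-mark mm 0.19
the job is handed in; nothing more can be done
None
```

The job is handed in: I ran the pointer about 10 mm past the mark, brought it back on a clockwise pull to within about 0.2 mm of level, released the handle, and pushed the button to firm at about 16 N. It took 26.6 s with the arm clear at the end, but I viewed 13 pictures where the limit was 10.

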